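Release a kit carrier's two-catch gate and hold it wide open

TASK

I want to take the mould inserts out of the wire carrier through its gate, and the gate is sprung shut. First pinch the latch on the corner post, so that the gate springs out a little onto its safety catch, and let the latch go; then take the gate by its handle, squeezing the safety lever in it, swing the gate out past its detent and hold it for me wide open, at least square to the carrier's front. Keep hold of the handle: you finish holding the gate there, with the inserts and the parts standing around left as they are.

Things in the scene. Friction and masses are not known exactly. Their poses are not given: they have to be found in the camera images.
- carrier: Open-topped wire carrier bolted to the bench, never moves: base plate 166 x 250 x 12 mm, wire walls 94 mm high on three sides, wire gate in the front. Origin: on the bench, 11 mm to -y of the plate's middle. x runs from gate to back wall, y along the front from latch post to hinge post (hinge always at +y), z up. The shut gate lies in the plane x = -75 mm.
- post_latch (a joint): Latch on the corner post at the gate's free end: dark housing with two upright tabs, 22 mm wide, z 100 to 150 mm, pinched together along carrier y; 26 mm over both free, 16 mm squeezed. The tab nearer the gate slides, the other is fixed. Value: slide towards -y, 0 to 0.010 m; the bolt frees the gate beyond 0.006. Spring 3 N at the start, 8 N at full travel; springs back when let go.
- latch_grip (a point): Point between the latch's two tabs (midway when half squeezed), 138 mm above the bench, 12 mm below the tabs' tops; fixed to the carrier at (-85, -117, 138) mm. The housing below the tabs is 98 mm high; the gate's handle is 55 mm away.
- gate (a joint): Wire gate, 180 mm long. 0 = shut; grows as the free end swings out to carrier -x (clockwise from above), up to 1.75 rad; 1.57 is square. Latch released, a plunger pops it out to about 0.1 rad, onto the safety hook. A damped spring closes it: 0.09 Nm at 0, 0.32 at 1.5. A detent resists from 0.5 to 0.85 rad with up to 0.4 Nm more; let go beyond that, it falls back and parks at about 1.18.
- safety_catch (a joint): Squeeze lever in the gate's handle: a grey fixed bar 10 mm thick outside, a dark lever tab 5 mm thick behind it, both 24 mm wide, up to z 153 mm; pinched square to the gate, 30 mm over both free, 23 mm squeezed. Value: lever tilt to the bar, 0 to 0.22 rad, pivot at z 89 mm; the hook is clear beyond 0.15. 2 to 6 N at the fingertips. Springs back; need not stay squeezed beyond 0.2 rad of gate.
- gate_grip (a point): Point in the middle of the gate's handle between bar and lever, 140 mm above the bench, 13 mm below their tops; turns with the gate, 135 mm from the hinge axis; at (-74, -35, 140) mm in the carrier's frame when the gate is shut.
- gate_hinge (a point): Point on the gate's vertical hinge axis, 140 mm above the bench; at (-75, 100, 140) mm in the carrier's frame.
- core_insert: Steel insert with a raised core, 50 x 55 x 40 mm, standing loose in the carrier; origin under its middle. To be left alone.
- cavity_insert: Steel insert with a pocket, 42 x 60 x 28 mm, loose in the carrier; origin under its middle. To be left alone.
- slide_insert: Flat steel insert, 30 x 70 x 20 mm, loose in the carrier; origin under its middle. To be left alone.
- guide_pillar: Steel guide pillar standing upright on the bench to the right of the carrier, 28 mm across, 115 mm high; origin under its foot. To be left alone.
- guide_bush: Bronze flanged guide bush standing on the bench to the left, 39 mm across, 42 mm high; origin under its foot. To be left alone.
- die_spring: Coil die spring standing on the bench to the right, 29 mm across, 45 mm high; origin under its foot. To be left alone.

How it is judged:
By the outcome, as a careful person would: the job done as asked, in the order asked, and still so for the second after the job is handed in, while the arm keeps its last pose, push and grip.
It also fails if it takes over 43 s, if anything falls off the work surface, if the arm or the gripper's body presses on something with over 40 N, if the wrist force passes 120 N, or if a joint passes its speed limit or range.

ROBOT

A 6-joint arm with a two-finger parallel gripper is mounted at the origin on a cart in front of the work surface, level with it; the furniture and walls round the work are solid. World frame = base frame: x ahead of the robot, y to its left, z up, the work surface at z = 0. Lengths are in m, angles in rad, forces in N, time in s.
With the tool pointing down it reaches from about 0.25 to 0.775 m from the base axis. Payload 8.9 kg.
Tool frame: the origin (TCP) lies between the finger pads, 19 mm behind the fingertips; this is the grasp point; z points along the fingers, x is the direction in which the jaws open and shut, and the axes are right-handed (so a half turn about z gives the same grasp; the last joint's range is limited). The gripper opens to 85 mm and grips with 20 to 120 N. Pads are 22 mm wide; open, the fingers measure 114 mm over their backs; the gripper's body (76 mm by 85 mm) begins 54 mm behind the grasp point. The pads swing forward as they close: fully open they stand 13 mm farther back than shut.
Start: joints at [-1.302, 0.291, -0.153, 1.127, 0, 1.431], TCP at [0.208, -0.482, 0.25] pointing down, gripper open.
Joint ranges: [-2.52, 2.52], [-0.91, 1.74], [-1.3, 1.37], [-1.96, 2.02], [-1.52, 1.47], [-3.14, 3.14]. Speed limits (rad/s): [2.22, 2.22, 2.79, 3.14, 3.14, 3.14].

INTERFACE

Orientations are given as a unit quaternion [x, y, z, w].
In Python, from plant import state, get_image, calibration, sign_off gives the robot as it stands.
- The arm moves only by the shell command python3 -m crank 'ROWS' [OPENING] [FORCE]. ROWS is JSON, one flat list of numbers, 6 for each row, row after row: the shift along the tool's x, y, z in cm, then the turn, a rotation vector about the tool's x, y, z in rad. In form: [tx, ty, tz, wx, wy, wz, tx, ty, tz, wx, wy, wz, ...]. A call has 1 to 20 rows; each row shifts and turns the commanded pose from where the row before left it, along the tool's axes as they then stand; what a row does not reach is not made up. A row lasts 1/12 s, in which the tool goes at most 41.7 mm and 7.16 degrees, less where a joint would pass 70% of its speed; a pose out of reach is approached as far as the arm can. A call with a gripper value outside its range is refused whole. OPENING is the gripper's target within -1 to 1 (fully open at 1, half-way at 0, shut at -1), set as the call begins (- or left out, the last holds). The fingers move at their own pace and stop on an object; FORCE is the grip in N (left out, the last holds). Time passes only in rows, so rows that do not move let the fingers close. It gives the time, the measured TCP pose, the force and the opening at its end, in the units of the state.
- state(): the state, without advancing time (a new reading comes with each control period).
- get_image(name): name is "scene" or "top" or "wrist"; returns the picture (384x512x3 uint8, red, green, blue); there is no depth.
- calibration(name): a dict with "fx", "fy", "cx", "cy" (pixels), "origin" and "attitude" of the camera in the world. Camera axes: x right, y up, looking along -z (the intrinsics and any distortion apply to the point x, -y, -z); pixel columns grow to the right and rows downward; lengths in m; the calibration is good to about 2 mm. A picture is of the moment at which its call begins: read the wrist's pose just before it. calibration takes no time and is no camera call; for the wrist camera it gives the pose at the moment of the call.
- sign_off(): hands the job in, once; it reports no verdict.
The state is a dict: "time": time; "joint_positions": joint angles; "joint_velocities": joint speeds; "joint_efforts": joint torques, N m; "tool_pos": TCP position; "tool_rot": TCP orientation; "contact_force": force on the tool from outside, world axes, zero at the start; "wrist_torque": the same for the moment, N m; "finger_gap": opening from 0.0 (shut) to 1.0 (fully open).
Only numpy, scipy, OpenCV 4.12 (cv2) and the standard library are available. Lean on these libraries where they do the work, as an engineer would, in place of code of your own. Each camera call takes 0.05 s, during which the arm holds its last target.

## Working session

There is one attempt and no reset: what is moved stays moved. The work goes in short steps, Python scripts to look and compute and a shell command to move; the robot and the scene stay as the last step left them, time stands still between calls to the robot, and variables do not carry over. Pictures are saved under pics/ and viewed, and the job is handed in when it is done.

```bash
mkdir -p pics
python3 - <<'E'
from plant import *
import cv2
print(state())
for n in ["scene","top","wrist"]:
    print(n,calibration(n))
    im=get_image(n); cv2.imwrite(f"pics/{n}0.png",cv2.resize(im[:,:,::-1],(800,600),interpolation=cv2.INTER_CUBIC)); cv2.imwrite(f"pics/{n}0raw.png",im[:,:,::-1])
E
```

```text
{'time': 0.0, 'joint_positions': array([-1.30229057e+00,  2.91260164e-01, -1.54110630e-01,  1.12668129e+00,
       -8.07460110e-06,  1.43151160e+00]), 'joint_velocities': array([ 0.00029723, -0.00032339, -0.00179596,  0.00121312,  0.00061366,
        0.00024545]), 'joint_efforts': array([ 3.11296080e-04, -5.37138319e+01,  3.31373477e+01,  1.58832473e-02,
       -1.58702851e-04, -5.02729325e-07]), 'tool_pos': array([ 0.20810751, -0.48155849,  0.24944859]), 'tool_rot': array([ 8.35637903e-01, -5.49280349e-01, -4.74379701e-04, -4.11350884e-04]), 'contact_force': array([-0.52191578,  0.01578384, -0.02971722]), 'wrist_torque': array([-0.05827576, -0.00983189,  0.02510499]), 'finger_gap': 1.0011981082587298}
scene {'fx': 488.60490256319554, 'fy': 488.60490256319554, 'cx': 252.06221663706515, 'cy': 188.62325541012007, 'origin': array([-0.20880269,  0.91379341,  1.04380371]), 'attitude': array([-0.17330322,  0.40260738,  0.82573157, -0.35502207])}
top {'fx': 409.44759012020285, 'fy': 409.44759012020285, 'cx': 256.95051737233484, 'cy': 188.37557153854976, 'origin': array([0.5397143 , 0.09236421, 1.41702053]), 'attitude': array([ 0.01871464, -0.0347354 , -0.70642539,  0.70668691])}
wrist {'fx': 289.8941939111839, 'fy': 289.8941939111839, 'cx': 252.67508753282553, 'cy': 194.12645908051658, 'origin': array([ 0.27432454, -0.45321814,  0.37411758]), 'attitude': array([-0.11934158,  0.0797903 , -0.54367884,  0.82692467])}
```

View pics/scene0.png

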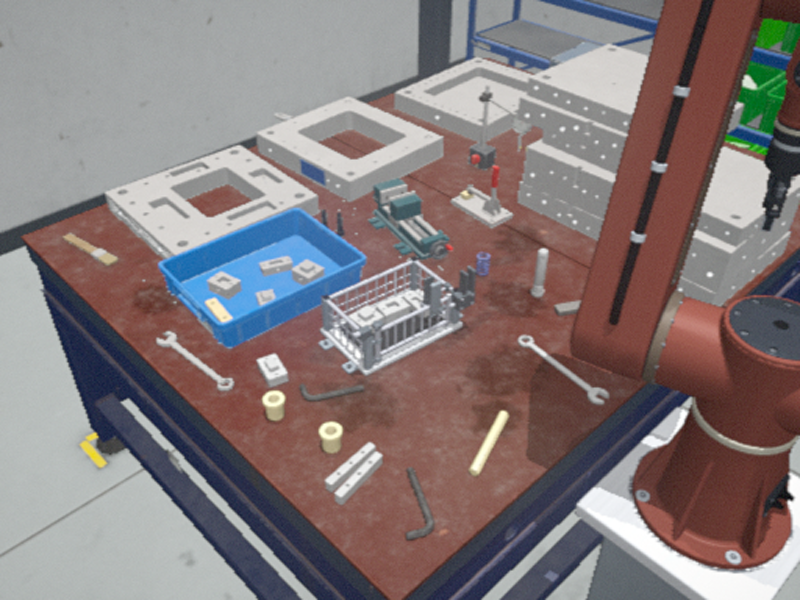

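View pics/top0.png

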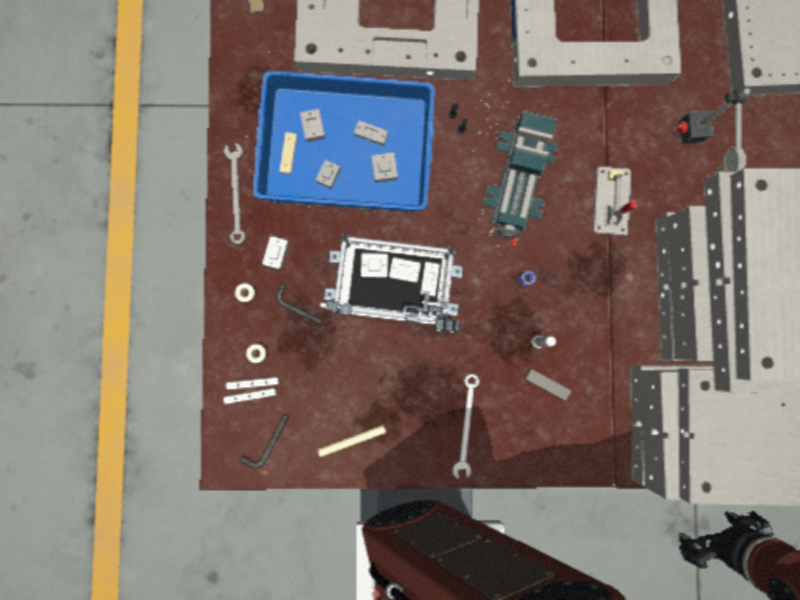

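Run:
```python
import cv2
for n in ["top","scene"]:
    im=cv2.imread(f"pics/{n}0raw.png"); print(im.shape)
```

```text
(384, 512, 3)
(384, 512, 3)
```

The top view shows the carrier near (395,280), with its gate facing the robot. The latch is at (447,325), the hinge post at (328,305) and the pillar at (545,341). I'll enlarge both views.

Run:
```python
import cv2
im=cv2.imread("pics/top0raw.png")[145:220,200:300]; cv2.imwrite("pics/tc.png",cv2.resize(im,(800,600),interpolation=cv2.INTER_CUBIC))
im=cv2.imread("pics/scene0raw.png")[160:244,200:312]; cv2.imwrite("pics/sc.png",cv2.resize(im,(800,600),interpolation=cv2.INTER_CUBIC))
```

```text
(no output)
```

View pics/tc.png

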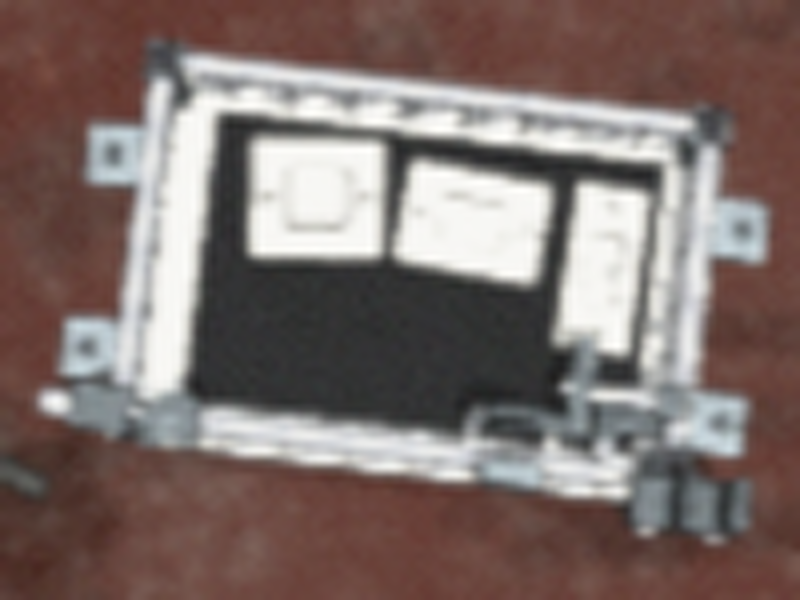

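View pics/sc.png

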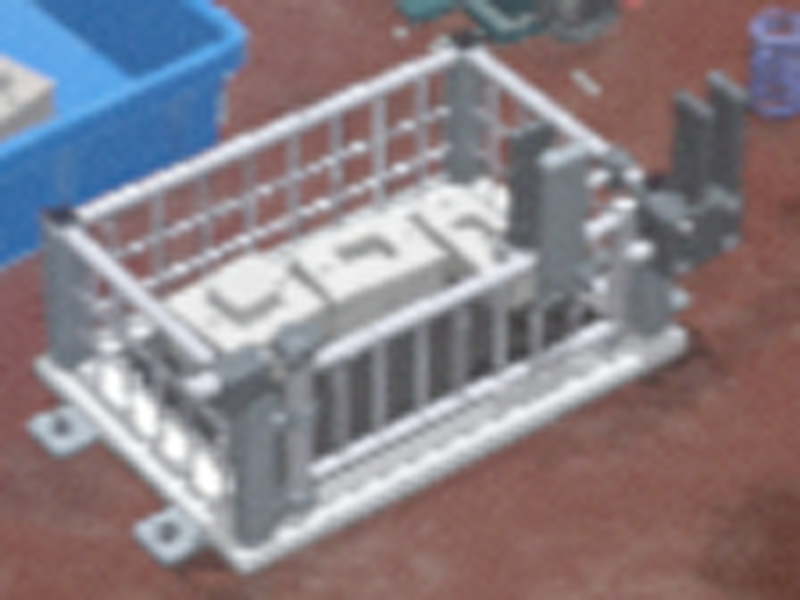

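```bash
cat > h.py <<'E'
import numpy as np, cv2
from scipy.spatial.transform import Rotation as R
from scipy.optimize import least_squares
def proj(c,P):
    P=np.atleast_2d(P); q=(P-c["origin"])@R.from_quat(c["attitude"]).as_matrix()
    return np.c_[c["fx"]*q[:,0]/-q[:,2]+c["cx"], c["fy"]*-q[:,1]/-q[:,2]+c["cy"]]
def c2w(p,X):
    X=np.atleast_2d(X)/1000.; c,s=np.cos(p[2]),np.sin(p[2])
    return np.c_[p[0]+c*X[:,0]-s*X[:,1],p[1]+s*X[:,0]+c*X[:,1],X[:,2]]
E
python3 - <<'E'
from h import *; from plant import calibration
cs,ct=calibration("scene"),calibration("top")
def S(u,v): return [(u+.5)/7.143-.5+200,(v+.5)/7.143-.5+160]
def T(u,v): return [(u+.5)/8-.5+200,(v+.5)/8-.5+145]
F=[(cs,S(692,97),(-85,-104,150)),(cs,S(727,80),(-85,-125,150)),(cs,S(565,155),(-84,-35,153)),(cs,S(530,130),(-62,-35,153)),
(cs,S(250,565),(-83,136,6)),(cs,S(685,338),(-83,-114,6)),(cs,S(42,362),(83,136,6)),
(ct,T(658,505),(-85,-104,140)),(ct,T(715,505),(-85,-125,140)),(ct,T(510,468),(-84,-35,150))]
def f(p): return np.concatenate([(proj(c,c2w(p,X))[0]-u) for c,u,X in F])
r=least_squares(f,[.54,.09,-.1],loss="soft_l1"); print(r.x,f(r.x).reshape(-1,2).round(1))
p=r.x
print(c2w(p,[(-85,-117,138),(-74,-35,140),(-75,100,140)]))
E
```

```text
[ 0.67809662  0.0693958  -0.13339807] [[ 0.1  1. ]
 [ 0.3  1. ]
 [ 0.1 -0.2]
 [ 0.5 -0.2]
 [-1.7  0.6]
 [ 0.5  1.2]
 [-1.1  0.2]
 [ 2.6 -1.3]
 [ 2.1 -0.4]
 [-0.6 -0. ]]
[[ 0.57829047 -0.03525949  0.138     ]
 [ 0.60009897  0.04454896  0.14      ]
 [ 0.61706323  0.17848258  0.14      ]]
```

```bash
python3 -m crank '[0,0,-3,0,0,0, 0,0,-3,0,0,0, 0,0,-3,0,0,0, -1.5,-3,-1,0,0,0, -1.5,-3,0,0,0,0, -1.5,-3,0,0,0,0, -1.5,-3,0,0,0,0, -1.5,-3,0,0,0,0, -1.5,-3,0,0,0,0, -1.5,-3,0,0,0,0, -1.5,-3,0,0,0,0, -1.5,-3,0,0,0,0, -1.5,-3,0,0,0,0, -1.5,-3,0,0,0,0, -1.5,-3,0,0,0,0]' 0.2 20; python3 -c "
from plant import *
print(state())"
```

```text
time: 1.4
tool_pos: [0.4681, -0.1724, 0.3499]
tool_rot: [0.836, -0.549, -0.0, 0.0]
contact_force: [-0.1, -0.9, 0.2]
finger_gap: 0.596
{'time': 1.4, 'joint_positions': array([-4.99511928e-01,  2.05596048e-01, -5.63927266e-03,  1.35968141e+00,
       -3.43132001e-05,  2.23427124e+00]), 'joint_velocities': array([ 0.80921268,  0.25431549,  0.3193049 ,  0.06197467, -0.00085441,
        0.8034238 ]), 'joint_efforts': array([ -5.31471938, -52.76291728,  32.41771102,   0.24792348,
         0.08289748,  -1.30552523]), 'tool_pos': array([ 0.46806232, -0.17237202,  0.34992369]), 'tool_rot': array([ 8.35643287e-01, -5.49272513e-01, -5.85959030e-05,  2.20289869e-05]), 'contact_force': array([-0.1078484 , -0.85659479,  0.17162251]), 'wrist_torque': array([-0.02476233, -0.02061013, -0.05621985]), 'finger_gap': 0.5956442211463647}
```

```bash
python3 -m crank '[0,0,0,0,0,-0.12, 0,0,0,0,0,-0.12, 0,0,0,0,0,-0.12, 0,0,0,0,0,-0.12, 0,0,0,0,0,-0.12, 0,0,0,0,0,-0.12, 0,0,0,0,0,-0.12, 0,0,0,0,0,-0.12, 0,0,0,0,0,-0.12, 0,0,0,0,0,-0.12, 0,0,0,0,0,-0.12, 0,0,0,0,0,-0.12, 0,0,0,0,0,-0.12, 0,0,0,0,0,-0.12, 0,0,0,0,0,-0.12, 0,0,0,0,0,-0.12, 0,0,0,0,0,-0.12, 0,0,0,0,0,-0.12, 0,0,0,0,0,-0.12, 0,0,0,0,0,-0.12]'
cat >> h.py <<'E'
def goal(p, X, yawc, s, zoff=0.0):
    """tool-axis shift (cm) and turn about tool z (rad) to reach carrier point X (mm), jaw yaw in carrier frame"""
    w=c2w(p,X)[0]; w[2]+=zoff
    M=R.from_quat(s["tool_rot"]).as_matrix()
    yaw=np.arctan2(M[1,0],M[0,0]); t=p[2]+yawc
    d=M.T@(w-s["tool_pos"])
    t0=-((t-yaw+np.pi)%(2*np.pi)-np.pi)
    xw=np.array([np.cos(t),np.sin(t),0]); tgt=np.array([xw,[xw[1],-xw[0],0],[0,0,-1]]).T
    print("target",w.round(4),"shift_cm in present axes",(d*100).round(2),"in target axes",(tgt.T@(w-s["tool_pos"])*100).round(2),"turn wz",round(t0,3),"tilt",M[:,2].round(4))
P0=np.array([0.67809662,0.0693958,-0.13339807])
E
python3 - <<'E'
from h import *; from plant import *
goal(P0,(-85,-117,138),np.pi/2,state(),0.09)
E
```

```text
time: 3.07
tool_pos: [0.4672, -0.1739, 0.3498]
tool_rot: [0.813, 0.582, -0.0, -0.0]
contact_force: [0.2, -0.2, -0.6]
finger_gap: 0.6
target [ 0.5783 -0.0353  0.228 ] shift_cm in present axes [16.7   6.06 12.17] in target axes [15.22  9.17 12.18] turn wz -0.194 tilt [-5.e-04  2.e-04 -1.e+00]
```

```bash
python3 -m crank '[0,0,0,0,0,-0.097, 0,0,0,0,0,-0.097, 2.5,1.5,1.5,0,0,0, 2.5,1.5,1.5,0,0,0, 2.5,1.5,1.5,0,0,0, 2.5,1.5,1.5,0,0,0, 2.5,1.5,1.5,0,0,0, 2.7,1.6,1.5,0,0,0, 0,0,1.5,0,0,0, 0,0,1.6,0,0,0, 0,0,0,0,0,0, 0,0,0,0,0,0]'
python3 - <<'E'
from h import *; from plant import *
goal(P0,(-85,-117,138),np.pi/2,state())
c=calibration("wrist"); im=get_image("wrist")[:,:,::-1]; np.save("cw1.npy",c,allow_pickle=True); cv2.imwrite("pics/w1raw.png",im)
print(proj(c,c2w(P0,[(-85,-104,150),(-85,-125,150),(-84,-35,153),(-62,-35,153),(-75,100,106)])).round(1)*1.5625)
cv2.imwrite("pics/w1.png",cv2.resize(im,(800,600),interpolation=cv2.INTER_CUBIC))
E
```

```text
time: 4.07
tool_pos: [0.5779, -0.0359, 0.2284]
tool_rot: [0.755, 0.656, -0.001, -0.001]
contact_force: [-0.1, 0.4, 0.3]
finger_gap: 0.6
target [ 0.5783 -0.0353  0.138 ] shift_cm in present axes [0.07 0.04 9.04] in target axes [0.07 0.03 9.04] turn wz -0.006 tilt [-2.1e-03  3.0e-04 -1.0e+00]
[[423.75    328.90625]
 [379.53125 329.21875]
 [571.09375 332.1875 ]
 [566.5625  375.     ]
 [774.21875 317.34375]]
```

View pics/w1.png

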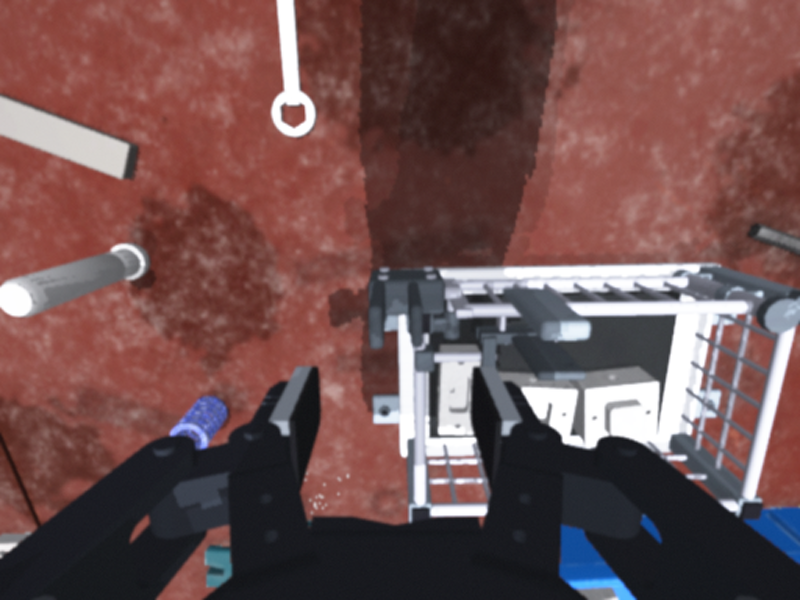

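The two latch tabs appear near (376,330) and (418,325), and the handle bar top is near (568,330). All are close to the predictions. I'll enlarge the view to refine them.

Run:
```python
import cv2
im=cv2.imread("pics/w1raw.png")[160:256,225:353]; cv2.imwrite("pics/w1c.png",cv2.resize(im,(800,600),interpolation=cv2.INTER_CUBIC))
im=cv2.imread("pics/w1raw.png")[160:256,392:512]; cv2.imwrite("pics/w1d.png",cv2.resize(im,(750,600),interpolation=cv2.INTER_CUBIC))
```

```text
(no output)
```

View pics/w1c.png

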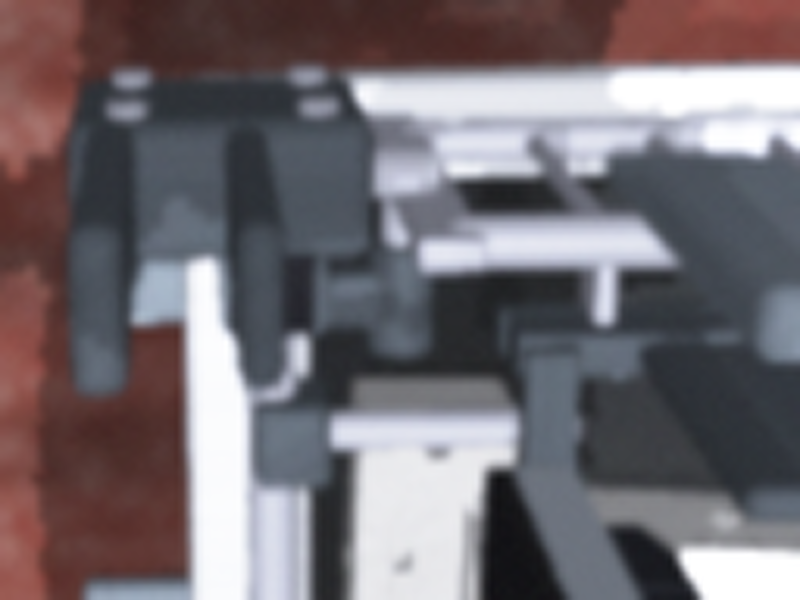

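View pics/w1d.png

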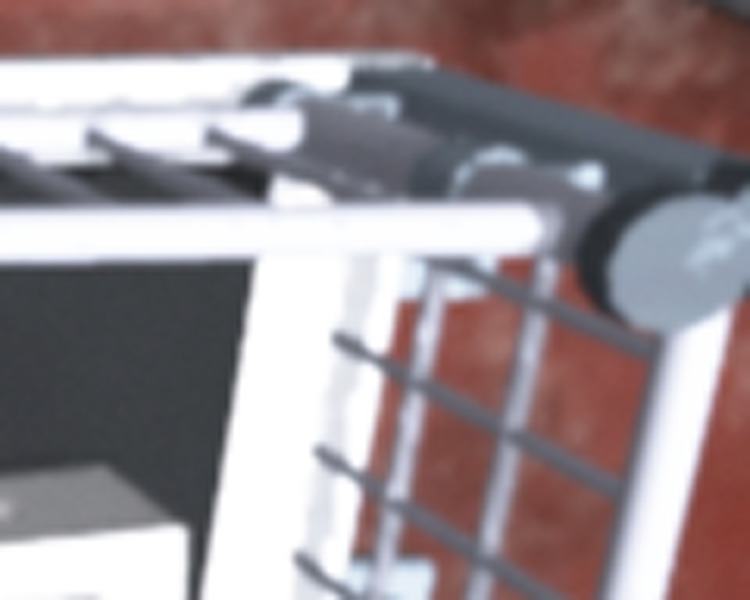

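Run:
```python
import cv2
im=cv2.imread("pics/w1raw.png")[190:262,310:406]; cv2.imwrite("pics/w1e.png",cv2.resize(im,(800,600),interpolation=cv2.INTER_CUBIC))
from h import *
c=np.load("cw1.npy",allow_pickle=True).item()
from plant import state
s=state(); M=R.from_quat(s["tool_rot"]).as_matrix()
# fingertip: 0.6*85/2=25.5mm, tip 19mm ahead minus some
for z in (.005,.019): print(proj(c,[s["tool_pos"]+M@[d,y,z] for d in (-.0255,.0255) for y in (-.011,.011)])*1.5625)
```

```text
[[312.22113866 377.06064526]
 [315.70084808 439.0414636 ]
 [476.26230653 376.99274735]
 [472.85580172 438.96605989]]
[[319.39283551 359.10563935]
 [322.30519678 416.58512397]
 [469.14410825 359.0465143 ]
 [466.29667598 416.51947345]]
```

View pics/w1e.png

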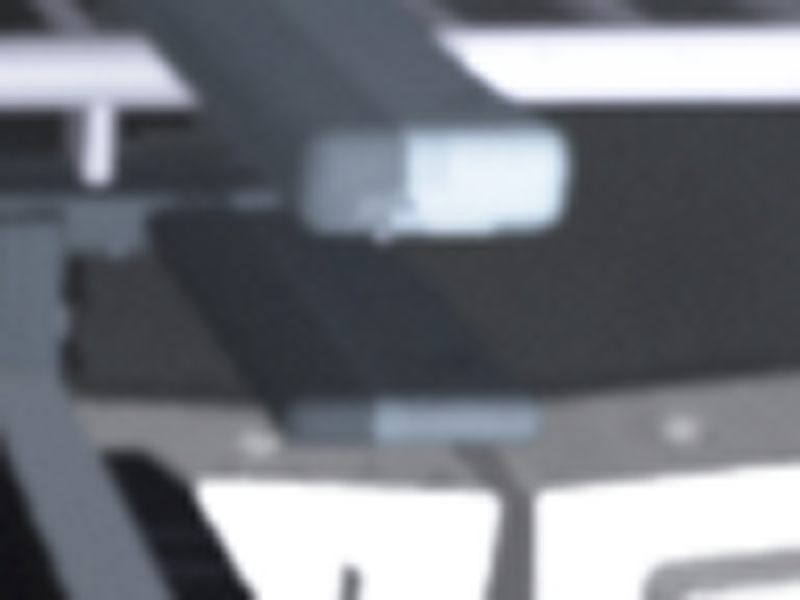

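Run:
```python
from h import *; from plant import *
cs=calibration("scene"); cw=np.load("cw1.npy",allow_pickle=True).item()
def S(u,v): return [(u+.5)/7.143-.5+200,(v+.5)/7.143-.5+160]
W=[(cw,(240.6,208.9),(-85,-125,150)),(cw,(266.2,208.1),(-85,-104,150)),(cw,(362.0,211.2),(-84,-35,153)),(cw,(359.1,239.7),(-61.5,-35,153))]
F=[(cs,S(692,97),(-85,-104,150)),(cs,S(727,80),(-85,-125,150)),(cs,S(565,155),(-84,-35,153)),(cs,S(530,130),(-62,-35,153)),
(cs,S(250,565),(-83,136,6)),(cs,S(685,338),(-83,-114,6)),(cs,S(42,362),(83,136,6))]
for L in (W,W+F):
    f=lambda p: np.concatenate([(proj(c,c2w(p,X))[0]-u) for c,u,X in L])
    r=least_squares(f,P0,loss="soft_l1"); p=r.x; print(p,f(p).reshape(-1,2).round(1).tolist())
    print(c2w(p,[(-85,-117,138),(-74,-35,140),(-75,100,140)]).round(4).tolist())
    goal(p,(-85,-117.5,138),np.pi/2,state())
```

```text
[ 0.67692235  0.06628713 -0.14083585] [[-1.3, -0.3], [1.5, 0.5], [0.1, 0.1], [-0.2, -0.3]]
[[0.5763, -0.0376, 0.138], [0.5987, 0.042, 0.14], [0.6167, 0.1758, 0.14]]
target [ 0.5763 -0.0381  0.138 ] shift_cm in present axes [-0.22 -0.19  9.14] in target axes [-0.22 -0.2   9.14] turn wz 0.001 tilt [-2.e-04  0.e+00 -1.e+00]
[ 0.67685474  0.06672924 -0.13673623] [[-1.1, 0.2], [1.6, 0.9], [0.2, 0.1], [0.1, -0.2], [0.9, 0.9], [1.2, 0.9], [1.0, -0.3], [1.4, -0.4], [-1.0, 0.3], [1.4, 1.2], [-0.2, -0.1]]
[[0.5767, -0.0376, 0.138], [0.5988, 0.0421, 0.14], [0.6162, 0.176, 0.14]]
target [ 0.5766 -0.0381  0.138 ] shift_cm in present axes [-0.21 -0.16  9.14] in target axes [-0.21 -0.16  9.14] turn wz -0.003 tilt [-2.e-04  0.e+00 -1.e+00]
```

```bash
python3 -m crank '[-0.2,-0.17,2,0,0,0, 0,0,2,0,0,0, 0,0,2,0,0,0, 0,0,1.5,0,0,0, 0,0,1,0,0,0, 0,0,0.4,0,0,0, 0,0,0,0,0,0]'
python3 - <<'E'
from h import *; from plant import *
P1=[.6769,.0665,-.1375]
goal(P1,(-85,-117.5,138),np.pi/2,state())
im=get_image("wrist")[:,:,::-1];cv2.imwrite("pics/w2.png",cv2.resize(im,(800,600),interpolation=cv2.INTER_CUBIC))
im=get_image("scene")[:,:,::-1];cv2.imwrite("pics/s2.png",cv2.resize(im[130:250,210:370],(800,600),interpolation=cv2.INTER_CUBIC))
E
```

```text
time: 4.7
tool_pos: [0.5767, -0.0381, 0.1402]
tool_rot: [0.755, 0.656, -0.0, -0.0]
contact_force: [0.3, 0.7, 0.4]
finger_gap: 0.599
target [ 0.5766 -0.0382  0.138 ] shift_cm in present axes [-0.01 -0.    0.22] in target axes [-0.01 -0.    0.22] turn wz -0.003 tilt [-1.e-04  1.e-04 -1.e+00]
```

View pics/w2.png

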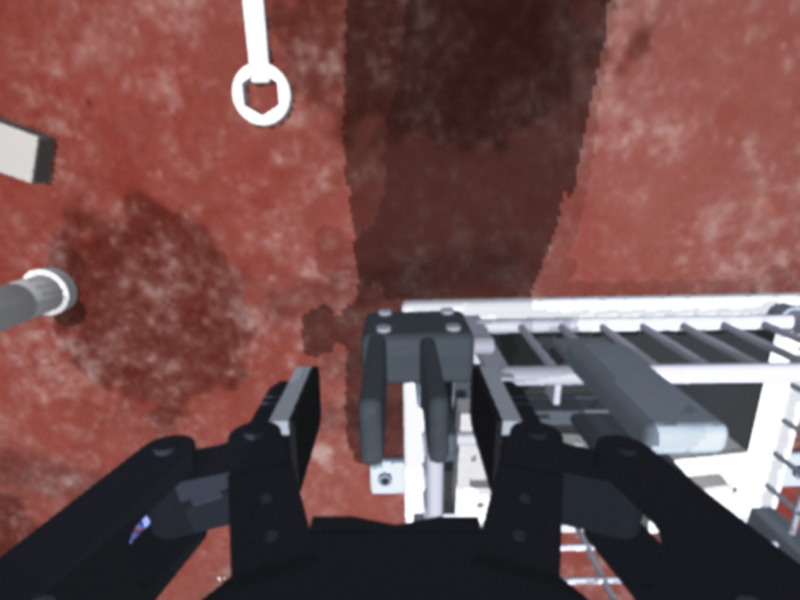

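View pics/s2.png

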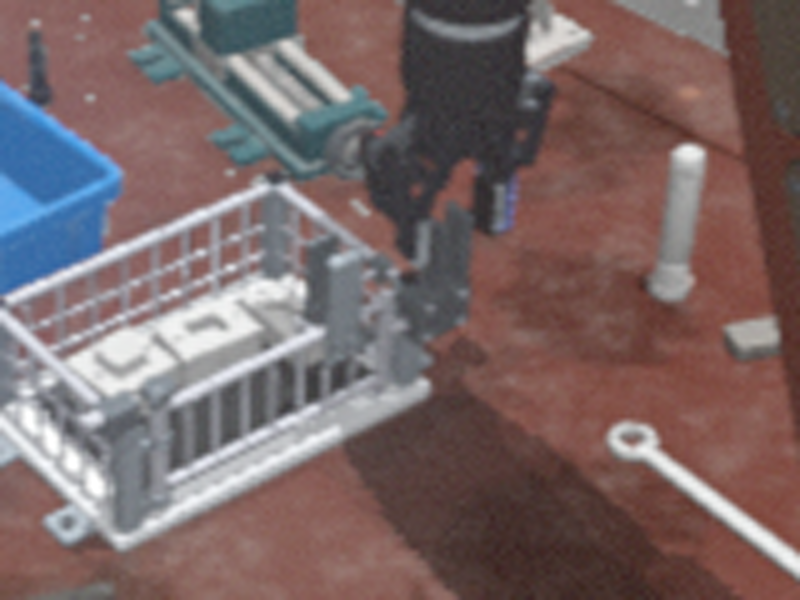

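Run:
```python
from h import *; from plant import *
im=get_image("wrist")[:,:,::-1]; cv2.imwrite("pics/w2c.png",cv2.resize(im[200:305,180:320],(800,600),interpolation=cv2.INTER_CUBIC))
s=state();M=R.from_quat(s["tool_rot"]).as_matrix();c=calibration("wrist")
for x in (-.010,.016):
  for y in (-.011,.011):
    q=proj(c,[s["tool_pos"]+M@[x,y,-.0098]])[0]; print(x,y,((q-[180,200]+.5)*800/140-.5).round())
```

```text
-0.01 -0.011 [288. 310.]
-0.01 0.011 [295. 556.]
0.016 -0.011 [627. 310.]
0.016 0.011 [617. 555.]
```

View pics/w2c.png

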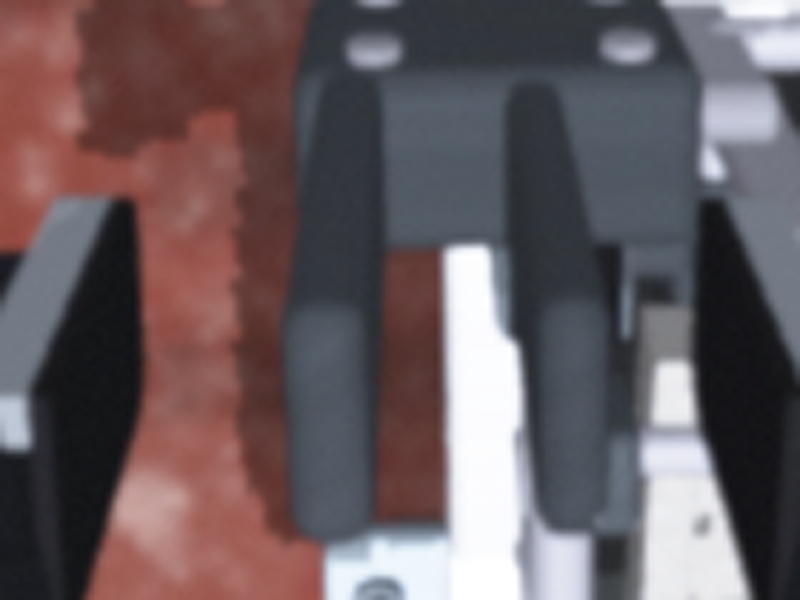

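The tabs sit centred between the pads to about 1 mm, so I'll pinch the latch.

```bash
python3 -m crank '[0,0,0,0,0,0, 0,0,0,0,0,0, 0,0,0,0,0,0, 0,0,0,0,0,0, 0,0,0,0,0,0, 0,0,0,0,0,0, 0,0,0,0,0,0, 0,0,0,0,0,0]' -1 20
python3 - <<'E'
from h import *; from plant import *
im=get_image("wrist")[:,:,::-1];cv2.imwrite("pics/w3.png",cv2.resize(im,(800,600),interpolation=cv2.INTER_CUBIC))
im=get_image("scene")[:,:,::-1];cv2.imwrite("pics/s3.png",cv2.resize(im[130:250,210:370],(800,600),interpolation=cv2.INTER_CUBIC))
E
```

```text
time: 5.52
tool_pos: [0.5768, -0.0407, 0.1411]
tool_rot: [0.755, 0.655, -0.002, 0.002]
contact_force: [-3.3, -13.8, 5.8]
finger_gap: 0.182
```

View pics/w3.png

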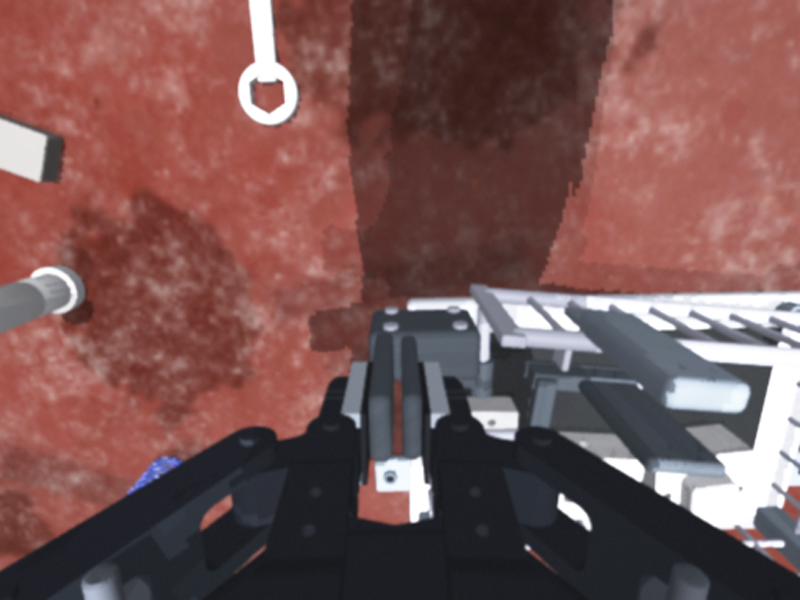

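View pics/s3.png

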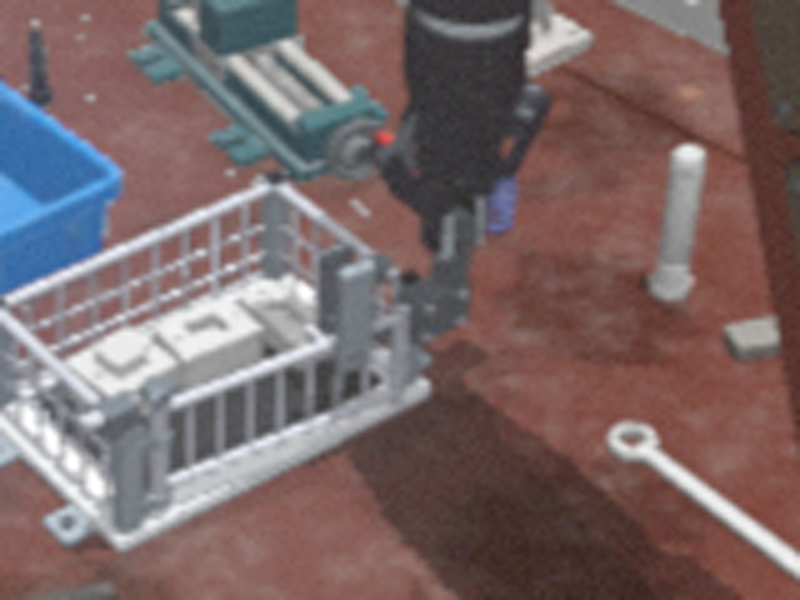

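```bash
python3 -m crank '[0,0,0,0,0,0, 0,0,0,0,0,0, 0,0,0,0,0,0, 0,0,0,0,0,0, 0,0,-1,0,0,0, 0,0,-2,0,0,0, 0,0,-2,0,0,0, 0,0,-2,0,0,0, 0,0,-1.5,0,0,0, 0,0,0,0,0,-0.12, 0,0,0,0,0,-0.12, 0,0,0,0,0,-0.12, 0,0,0,0,0,-0.12, 0,0,0,0,0,-0.12, 0,0,0,0,0,-0.12, 0,0,0,0,0,-0.12, 0,0,0,0,0,-0.12, 0,0,0,0,0,-0.12, 0,0,0,0,0,-0.12]' 0.2 20
python3 - <<'E'
from h import *; from plant import *
P1=[.6769,.066,-.1375]
a=.1; h=np.array([-75,100]); d=np.array([1,-135.]); # shut offset
X=h+np.array([np.cos(a)*d[0]+np.sin(a)*d[1], -np.sin(a)*d[0]+np.cos(a)*d[1]]); print(X)
goal(P1,(X[0],X[1],140),np.pi-a,state())
goal(P1,(X[0],X[1],210),np.pi-a,state())
im=get_image("top")[:,:,::-1];cv2.imwrite("pics/t4.png",cv2.resize(im[145:220,200:300],(800,600),interpolation=cv2.INTER_CUBIC))
E
```

```text
time: 7.2
tool_pos: [0.5766, -0.0378, 0.2257]
tool_rot: [0.25, 0.968, -0.0, 0.0]
contact_force: [-0.1, -0.4, 0.2]
finger_gap: 0.6
[-87.48250708 -34.42539573]
target [0.5855 0.0439 0.14  ] shift_cm in present axes [3.17 7.58 8.57] in target axes [1.06 8.15 8.57] turn wz -0.267 tilt [ 3.e-04 -1.e-04 -1.e+00]
target [0.5855 0.0439 0.21  ] shift_cm in present axes [3.17 7.58 1.57] in target axes [1.06 8.15 1.57] turn wz -0.267 tilt [ 3.e-04 -1.e-04 -1.e+00]
```

View pics/t4.png

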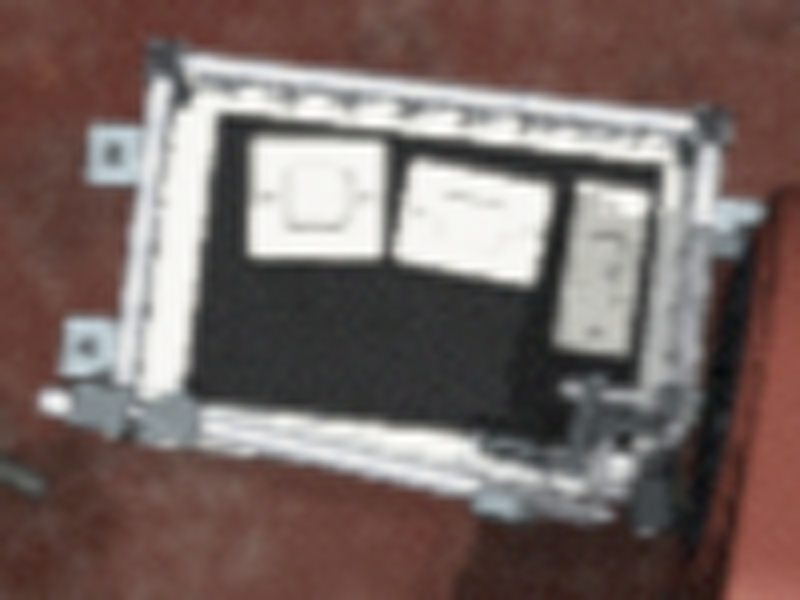

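The gate stands popped out at about 0.1 rad and the latch is free. I'll move over the handle.

```bash
python3 -m crank '[0,0,0,0,0,-0.12, 0,0,0,0,0,-0.12, 0,0,0,0,0,-0.027, 0.27,2,0.4,0,0,0, 0.27,2,0.4,0,0,0, 0.27,2,0.4,0,0,0, 0.25,2.15,0.4,0,0,0, 0,0,0,0,0,0, 0,0,0,0,0,0]'
python3 - <<'E'
from h import *; from plant import *
P1=np.array([.6769,.066,-.1375])
s=state(); c=calibration("wrist"); im=get_image("wrist")[:,:,::-1]; np.save("cw5.npy",c,allow_pickle=True); cv2.imwrite("pics/w5raw.png",im)
cv2.imwrite("pics/w5.png",cv2.resize(im,(800,600),interpolation=cv2.INTER_CUBIC))
goal(P1,(-87.5,-34.4,140),np.pi-.1,s)
a=.1
def G(x,y,z): 
    dx,dy=x+75,y-100; return (-75+np.cos(a)*dx+np.sin(a)*dy,100-np.sin(a)*dx+np.cos(a)*dy,z)
print((proj(c,c2w(P1,[G(-84,-35,153),G(-61.5,-35,153)]))*1.5625).round())
E
```

```text
time: 8.0
tool_pos: [0.5859, 0.0447, 0.2093]
tool_rot: [0.122, 0.993, -0.0, -0.0]
contact_force: [0.3, -0.3, -0.5]
finger_gap: 0.603
target [0.5855 0.0439 0.14  ] shift_cm in present axes [ 0.02 -0.08  6.93] in target axes [ 0.02 -0.08  6.93] turn wz -0.006 tilt [-2.e-04 -2.e-04 -1.e+00]
[[418. 343.]
 [366. 343.]]
```

View pics/w5.png

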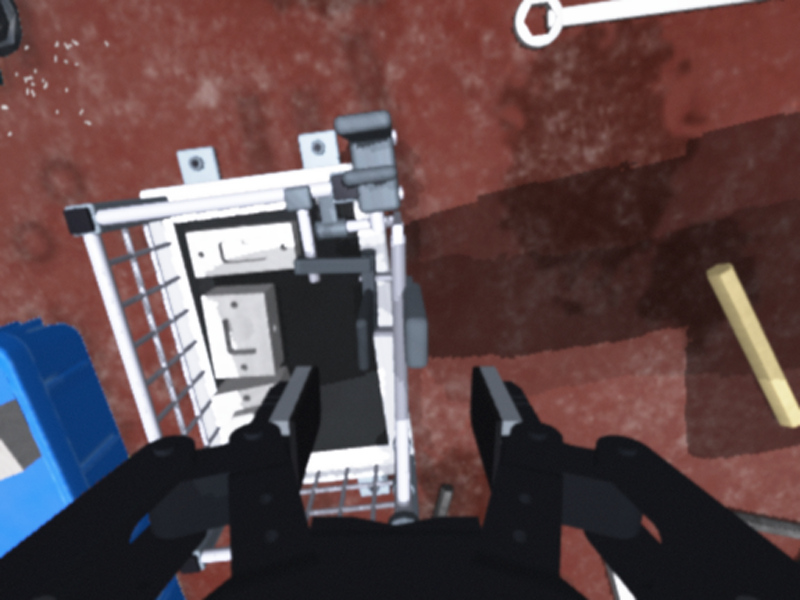

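Run:
```python
import cv2
im=cv2.imread("pics/w5raw.png")[175:250,205:305]; cv2.imwrite("pics/w5c.png",cv2.resize(im,(800,600),interpolation=cv2.INTER_CUBIC))
```

```text
(no output)
```

View pics/w5c.png

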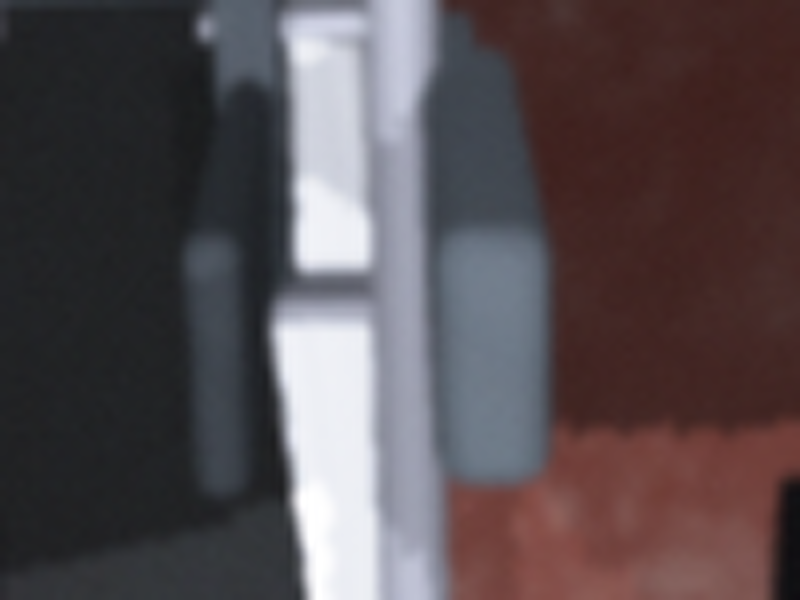

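```bash
python3 -m crank '[0.13,-0.08,2,0,0,0, 0,0,2,0,0,0, 0,0,1.5,0,0,0, 0,0,1,0,0,0, 0,0,0.4,0,0,0, 0,0,0,0,0,0, 0,0,0,0,0,0]'
python3 - <<'E'
from h import *; from plant import *
im=get_image("wrist")[:,:,::-1];cv2.imwrite("pics/w6.png",cv2.resize(im,(800,600),interpolation=cv2.INTER_CUBIC))
E
```

```text
time: 8.63
tool_pos: [0.585, 0.043, 0.1407]
tool_rot: [0.122, 0.993, 0.0, 0.0]
contact_force: [0.1, 0.1, 0.2]
finger_gap: 0.599
```

View pics/w6.png

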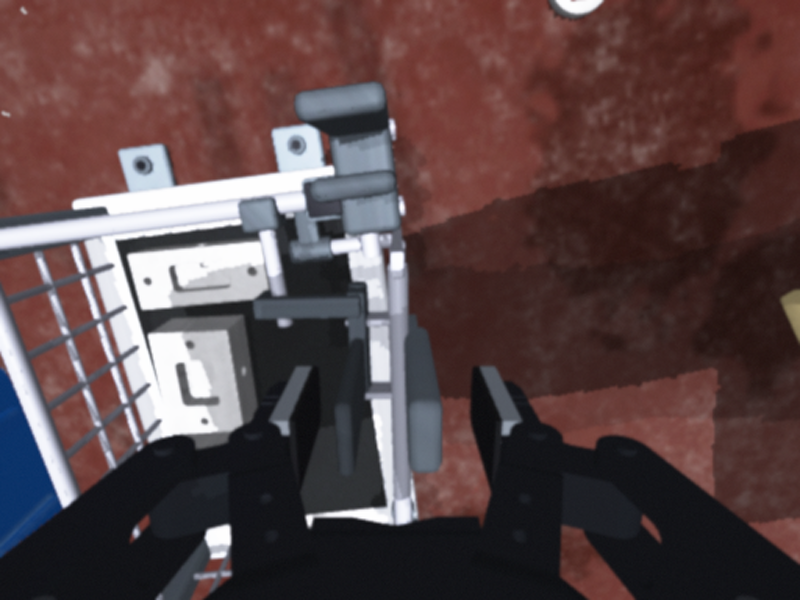

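The handle (337–442) sits between the pads (319–473), offset slightly towards the lever as I wanted. I'll close on it.

```bash
python3 -m crank '[0,0,0,0,0,0, 0,0,0,0,0,0, 0,0,0,0,0,0, 0,0,0,0,0,0, 0,0,0,0,0,0, 0,0,0,0,0,0]' -1 40
python3 - <<'E'
from h import *; from plant import *
s=state(); print(s["tool_pos"],s["finger_gap"]*85)
P1=np.array([.6769,.066,-.1375])
M=R.from_quat(s["tool_rot"]).as_matrix(); print("yaw",np.arctan2(M[1,0],M[0,0])-P1[2]-np.pi)
hw=c2w(P1,(-75,100,140))[0]; r=s["tool_pos"][:2]-hw[:2]; print(hw,np.linalg.norm(r),"hinge in tool",M.T@(hw-s["tool_pos"])*100)
im=get_image("wrist")[:,:,::-1];cv2.imwrite("pics/w7.png",cv2.resize(im,(800,600),interpolation=cv2.INTER_CUBIC))
E
```

```text
time: 9.18
tool_pos: [0.5841, 0.0436, 0.1413]
tool_rot: [0.121, 0.993, -0.0, 0.0]
contact_force: [-7.3, 0.3, 11.2]
finger_gap: 0.245
[0.5840946  0.04355147 0.14128704] 20.81343667823781
yaw -0.10516868585558248
[0.61631458 0.17533621 0.14      ] 0.13566630383965247 hinge in tool [ 0.03911706 13.56658247  0.127807  ]
```

View pics/w7.png

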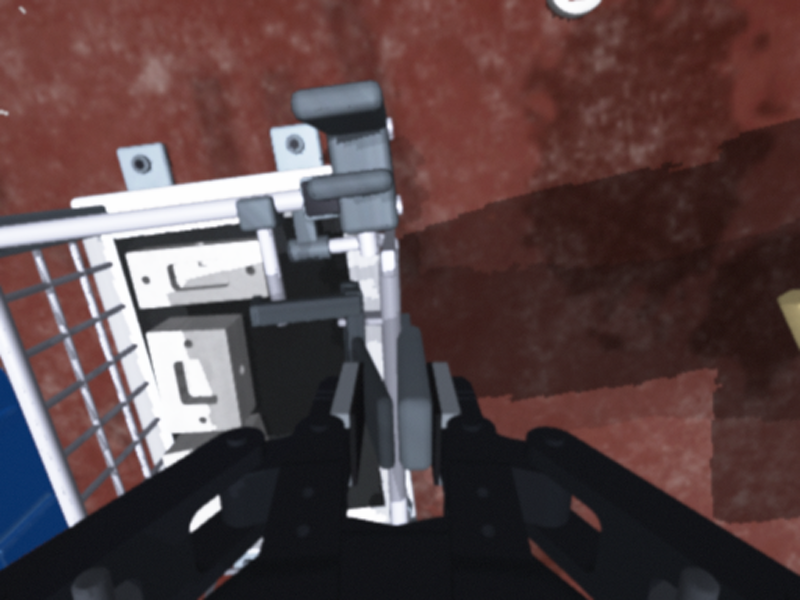

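The safety lever is squeezed: the gap is 20.8 mm. I'll start the swing gently, about the hinge.

```bash
python3 -m crank '[0.54,0.011,-0.1,0,0,0.04, 0.54,0.011,0,0,0,0.04, 0.675,0.017,0,0,0,0.05, 0.675,0.017,0,0,0,0.05, 0.675,0.017,0,0,0,0.05, 0,0,0,0,0,0]'
cat > st.py <<'E'
from h import *; from plant import *
s=state(); P1=np.array([.6769,.066,-.1375])
M=R.from_quat(s["tool_rot"]).as_matrix(); print("gap",s["finger_gap"]*85,"tool angle",P1[2]+np.pi-np.arctan2(M[1,0],M[0,0]))
hw=c2w(P1,(-75,100,140))[0]; r=s["tool_pos"][:2]-hw[:2]
print("R",np.linalg.norm(r),"polar",-(np.arctan2(*r[::-1])+np.pi/2-P1[2])%(2*np.pi),"F tool",M.T@s["contact_force"],"T",s["wrist_torque"],"q6",s["joint_positions"][5])
import sys
im=get_image("wrist")[:,:,::-1];a=cv2.resize(im,(400,300))
im=get_image("scene")[:,:,::-1];b=cv2.resize(im[120:256,180:360],(400,300))
cv2.imwrite(f"pics/{sys.argv[1]}.png",np.hstack([a,b]))
E
python3 st.py a1
```

```text
time: 9.73
tool_pos: [0.5538, 0.0542, 0.1414]
tool_rot: [0.236, 0.972, -0.001, -0.001]
contact_force: [-4.8, -3.8, -0.3]
finger_gap: 0.247
gap 21.013848567917975 tool angle 0.3383215166454465
R 0.13632202949603817 polar 0.3389649221093662 F tool [ 2.57020427 -5.59783524  0.2717898 ] T [-0.94144114  0.34670155  0.58608378] q6 -1.1280857952295673
```

View pics/a1.png

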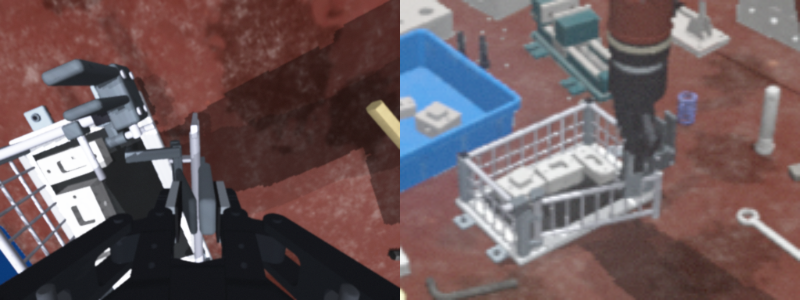

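```bash
python3 -m crank '[0.81,0.01,0,0,0,0.06, 0.81,0.01,0,0,0,0.06, 0.81,0.02,0,0,0,0.06, 0.81,0.024,0,0,0,0.06, 0.81,0.024,0,0,0,0.06, 0.81,0.024,0,0,0,0.06, 0.81,0.024,0,0,0,0.06, 0.81,0.024,0,0,0,0.06, 0.81,0.024,0,0,0,0.06, 0,0,0,0,0,0]'; python3 st.py a2
```

```text
time: 10.67
tool_pos: [0.4991, 0.1028, 0.1413]
tool_rot: [0.486, 0.874, -0.002, -0.001]
contact_force: [-12.0, -5.5, 10.1]
finger_gap: 0.244
gap 20.77720711107985 tool angle 0.8784887916550614
R 0.1378956590965454 polar 0.8791900630620944 F tool [  1.64802684 -13.16825218 -10.00118734] T [-1.51251902  1.92379197  0.47865289] q6 -0.494225173436363
```

View pics/a2.png

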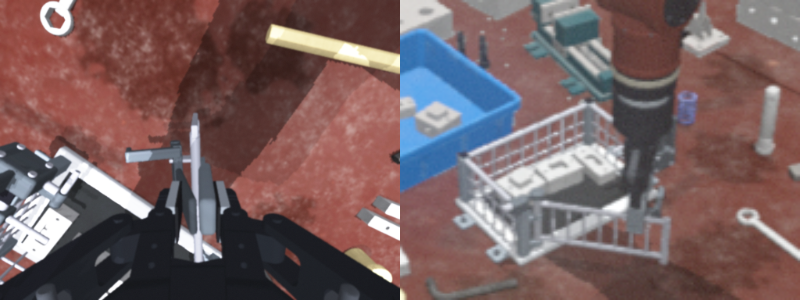

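```bash
python3 -m crank '[0.84,-0.09,-0.05,0,0,0.061, 0.84,-0.09,-0.05,0,0,0.061, 0.84,-0.03,0,0,0,0.061, 0.84,0.015,0,0,0,0.061, 0.84,0.015,0,0,0,0.061, 0.84,0.015,0,0,0,0.061, 0.84,0.015,0,0,0,0.061, 0.84,0.015,0,0,0,0.061, 0.84,0.015,0,0,0,0.061, 0.84,0.015,0,0,0,0.061, 0,0,0,0,0,0]'; python3 st.py a3
```

```text
time: 11.68
tool_pos: [0.4774, 0.1821, 0.1414]
tool_rot: [0.726, 0.688, -0.001, -0.0]
contact_force: [-0.3, 0.5, -6.9]
finger_gap: 0.244
gap 20.76122657647488 tool angle 1.4871804141814284
R 0.13903367732655653 polar 1.482017712257707 F tool [ 0.51399224 -0.28652996  6.91277639] T [-0.63818975  0.3258112   0.32563062] q6 0.27519349908031204
```

View pics/a3.png

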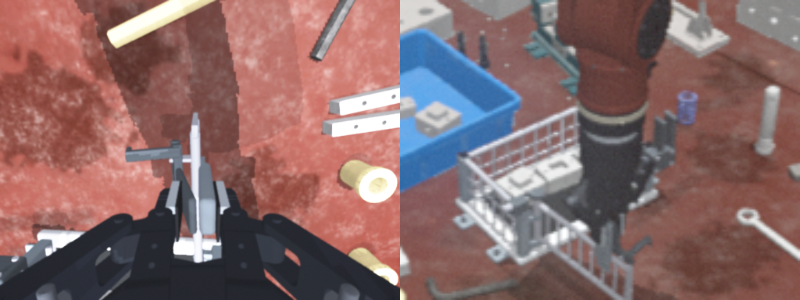

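```bash
python3 -m crank '[0.84,0.025,0,0,0,0.061, 0.84,0.025,0,0,0,0.061, 0.84,0.025,0,0,0,0.061, 0,0,0,0,0,0, 0,0,0,0,0,0, 0,0,0,0,0,0]'; python3 st.py a4
python3 - <<'E'
from h import *; from plant import *
im=get_image("top")[:,:,::-1];cv2.imwrite("pics/t9.png",cv2.resize(im[130:250,160:320],(800,600),interpolation=cv2.INTER_CUBIC))
im=get_image("scene")[:,:,::-1];cv2.imwrite("pics/s9.png",cv2.resize(im[120:270,160:360],(800,600),interpolation=cv2.INTER_CUBIC))
E
```

```text
time: 12.28
tool_pos: [0.4805, 0.2058, 0.1414]
tool_rot: [0.784, 0.62, -0.001, -0.001]
contact_force: [-5.4, 1.8, -6.6]
finger_gap: 0.241
gap 20.488903714891773 tool angle 1.6660976080424112
R 0.13914139145526425 polar 1.6536820334828333 F tool [ 0.48209683 -5.61080446  6.58190083] T [-0.2300718   1.24789953  0.42715418] q6 0.4971496915807759
```

View pics/t9.png

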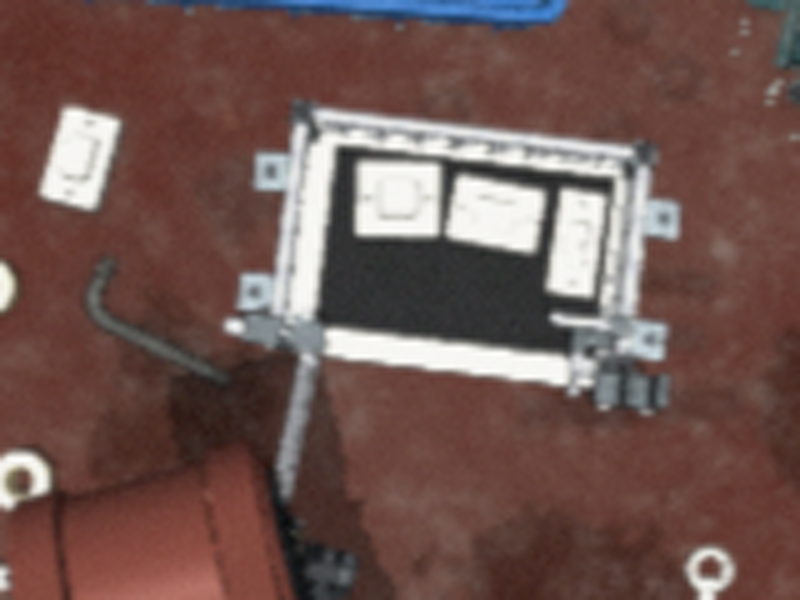

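View pics/s9.png

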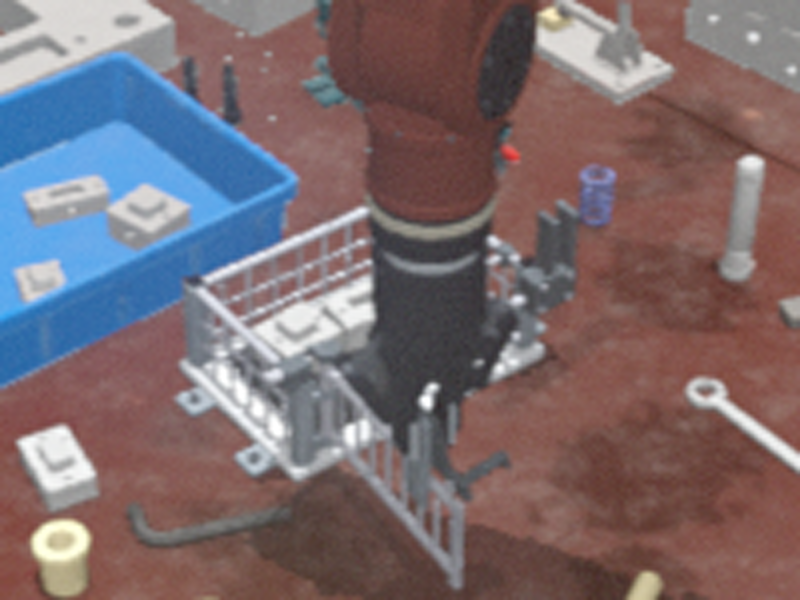

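View pics/a4.png

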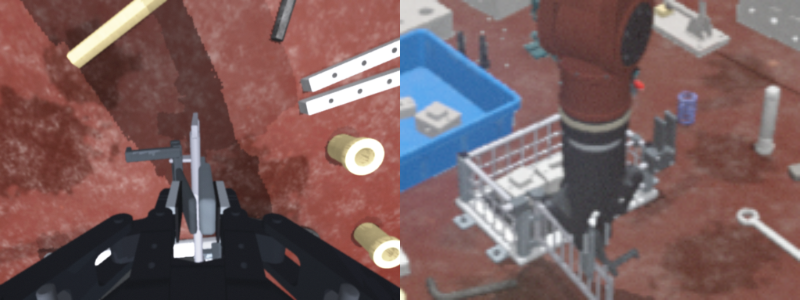

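```bash
python3 -c "
from plant import *
sign_off(); s=state(); print(s['time'],s['tool_pos'],s['finger_gap'],s['contact_force'])"
```

```text
the job is handed in; nothing more can be done
the job is handed in; nothing more can be done
```

The gate is open past square and the arm is still holding it by the handle. I handed the job in at about 12.4 s.

- **Latch:** I pinched it to its full travel (15.5 mm over both tabs). The gate sprang out to about 0.1 rad onto its safety catch, and I let the latch go.
- **Gate:** I gripped the handle with 40 N, squeezing the safety lever (20.8 mm over bar and lever), and swung the gate past its detent.
- **Final angle:** The gripper's turn gives about 1.67 rad and its position about the hinge about 1.65 rad. Square is 1.57 and the limit is 1.75. A rough reading of the top camera picture gave only about 1.6 rad, still past square. The gate's height makes that picture less reliable.
- **Forces:** At my readings the hinge sat about 3 mm from where I had estimated it. This pushed the handle outwards with up to about 13 N mid-swing, and I corrected for it. About 9 N remained at the end, and the largest reading at any check was about 17 N.
- **Surroundings:** In the final pictures the inserts, guide pillar, guide bush and die spring look undisturbed, judged by eye.

The state reading I asked for after hand-in was refused, so the last figures are from just before it.

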